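# Snap the lifting handle onto the tube basket

### The arm

A 7-joint arm with a two-finger parallel gripper is mounted at the origin on the work surface. World frame = base frame: x ahead of the robot, y to its left, z up, the work surface at z = 0. Lengths are in m, angles in rad, forces in N, time in s.
With the tool pointing down it reaches from about 0.4 to 0.85 m from the base axis. Payload 10.4 kg.
Tool frame: the origin (TCP) lies midway between the tips of the shut fingers; the grasp point (between the pads) lies 19 mm behind it; z points along the fingers, y is the line along which they close (so a half turn about z gives the same grasp; the last joint's range is limited). The gripper opens to 87 mm and grips with 3 to 60 N. Pads are 19 mm wide; open, the fingers measure 117 mm over their backs; the gripper's body (75 mm by 190 mm) begins 51 mm behind the grasp point.
Start: joints at [1.208, 0.332, -0.065, 1.46, 0.022, 1.35, -0.088], TCP at [0.208, -0.589, 0.223] pointing down, gripper open.
Joint ranges: [-2.6, 2.6], [-0.5, 2.12], [-1.47, 1.34], [0.16, 2.42], [-1.27, 4.41], [0.06, 2.06], [-2.6, 2.6]. Speed limits (rad/s): [2.22, 2.22, 2.79, 2.79, 3.14, 3.14, 3.14].

### API

Orientations are given as a unit quaternion [x, y, z, w].
In Python, from bench import r gives the robot as it stands.
- The arm moves only by the tool move_arm, never from a script. Its argument "targets" is a list of rows, each a list of 3 entries, a list of its own where there are three numbers: the shift along the tool's x, y, z in cm, then the turn, a rotation vector about the tool's x, y, z in rad, then the opening in per cent of the stroke, from 0 (shut) to 100 (fully open). In form: [[[x, y, z], [wx, wy, wz], gripper], ...]. A call has 1 to 20 rows; each row shifts and turns the commanded pose from where the row before left it, along the tool's axes as they then stand; what a row does not reach is not made up. A row lasts 1/8 s, in which the tool goes at most 62.5 mm and 10.7 degrees, less where a joint would pass 70% of its speed; a pose out of reach is approached as far as the arm can. A call with a gripper value outside its range is refused whole. The fingers move at their own pace and stop on an object; "grip_force" is the grip in N (left out, the last holds). Time passes only in rows, so rows that do not move let the fingers close. It gives the time, the measured TCP pose, the force, the opening and the grip force at its end, in the units of the state.
- r.read_state(): the state, without advancing time (a new reading comes with each control period).
- r.camera(name): name is "scene" or "top" or "wrist"; returns a dict with "image" (420x560x3 uint8, blue, green, red), "vertical_fov" (degrees; the focal length in pixels is half the picture's height over the tangent of half this angle, whatever the lens; pixels are square), "cx", "cy" (the principal point, pixels), "cam_to_world" (4x4, takes a point from camera to world coordinates). Camera axes: x right, y down, z forward; pixel columns grow to the right and rows downward; lengths in m; the calibration is good to about 2 mm. The wrist camera is an equidistant fisheye: a pixel r from the principal point sees the ray r / f radians off the axis. A picture is of the moment at which its call begins. There is no depth.
- r.close_job(): hands the job in; it is judged then, once.
The state is a dict: "time": time; "joint_positions": joint angles; "joint_vel": joint speeds; "joint_torque": joint torques, N m; "ee_pos": TCP position; "eef_rot": TCP orientation; "ft_force": force on the tool from outside, world axes, zero at the start; "torque": the same for the moment, N m; "width": finger opening in m; "grip_force": force on a finger pad.
Only numpy, scipy, OpenCV 4.12 (cv2) and the standard library are available. Lean on these libraries where they do the work, as an engineer would, in place of code of your own. Each camera call takes 0.05 s, during which the arm holds its last target. There are 200 camera calls.

### The job

The tube basket is about to be lifted into the water bath. Take the snap handle (the lifting handle whose hook is closed by a sprung gate) out of the stand and press its hook straight down over the bar of the basket's lifting eye until the gate gives way and snaps shut again under the bar, then let go so that the handle hangs on the bar. Leave the other, plain open-hooked handle standing where it is.

Things in the scene. Friction and masses are not known exactly. Their poses are not given: they have to be found in the camera images.
- snap_handle: Steel hook, an upside-down U 64 mm wide (y), 16 thick (x), under a black grip block 16 x 34 mm at z 88 to 124: pinch it across x, fingertips above z 82. Origin: middle of its feet; z up. Mouth 44 mm wide between the legs, open below; crown's inside at z 76. Stands upright, its feet 14 mm deep in a slot of a low grey stand, 120 mm beside the plain handle. 0.16 kg.
- gate (a joint): Sprung steel bar, 6 mm thick, across the snap handle's mouth, hinged at its y -24, z 20 mm. 0 rad = shut (level); swings only inward (up), to 1.5. About 4 N from below at its middle starts it, and it closes by itself once what came in is past its tip: an 8 mm bar at z 65 to 72 mm of the handle.
- eye_bar (a point): Middle of the lifting eye's level top bar, on its centreline, 175 mm above the work surface. Round steel bar, 8 mm thick, straight for 92 mm along this point's x (z up); its ends bend down into posts, opening 108 mm wide. Stands on the fixed tube basket (200 x 120 mm, long side along the bar); black tube caps on both sides of it reach up to 92 mm.
- plain_handle: The other handle, to be left alone: same black grip, size and axes, but a bare hook without a gate, one long leg (y -27 mm) with a foot and one short leg, open on its +y side. Origin: middle of its underside. Stands upright in the stand's other slot.
There are look-alikes about, which are no part of the job. What is shaped like the snap_handle but red or turquoise is not meant. Of the things that look like the part that bears eye_bar, take the one that is farthest to the robot's right at the start.

How it is judged:
On the way:
1. the gate is pushed open at the eye (value of joint gate above 0.4 rad and distance between eye_bar and snap_handle below 0.09 m).
At the end, for the whole second after the job is handed in: Middle of the bar inside the snap hook (in its frame: |y| < 24 mm, z 28 to 85 mm, |x| < 50 mm), gate under 0.15 rad, handle within 1.0 rad of upright and under 0.05 m/s; plain handle within 30 mm of its start and tilted under 0.3 rad (y of eye_bar in the frame of snap_handle between -0.024 and 0.024 m and z of eye_bar in the frame of snap_handle between 0.028 and 0.085 m and x of eye_bar in the frame of snap_handle between -0.05 and 0.05 m and value of joint gate below 0.15 rad and angle between snap_handle's own z axis and vertical below 1 rad and linear speed of snap_handle below 0.05 m/s and distance of plain_handle from where it was at the start of the episode below 0.03 m and angle between plain_handle's own z axis and vertical below 0.3 rad); the robot touches nothing.
It fails at once if the plain handle is knocked over or taken out of the stand (distance of plain_handle from where it was at the start of the episode above 0.04 m or angle between plain_handle's own z axis and vertical above 0.5 rad).
It also fails if it takes over 46 s, if anything falls off the work surface, if the arm or the gripper's body presses on something with over 40 N, if the wrist force passes 120 N, or if a joint passes its speed limit or range.

## Working session

There is one attempt and no reset: what is moved stays moved. The work goes in short steps, Python scripts to look and compute and a tool call to move; the robot and the scene stay as the last step left them, time stands still between calls to the robot, and variables do not carry over. Pictures are saved under pics/ and viewed, at most 10 in all, crops included, and the job is handed in when it is done.

Besides the shell and the picture viewer there is one more tool, called after "Emit:" in YAML: its name, and indented under it one key for each argument. move_arm: Moves the arm, as the interface text tells. Its arguments: {"type":"object","properties":{"targets":{"type":"array"},"grip_force":{"type":"number"}},"required":["targets"]}

```bash
mkdir -p pics; cat > h.py <<'E'
from bench import r
import numpy as np, cv2, pickle
def snap(n,f):
    c=r.camera(n); cv2.imwrite(f'pics/{f}.png',c['image']); pickle.dump(c,open(f'pics/{f}.pkl','wb')); return c
def ray(f,u,v):
    c=pickle.load(open(f'pics/{f}.pkl','rb')) ; M=np.array(c['cam_to_world'])
    fl=210/np.tan(np.radians(c['vertical_fov']/2)); d=np.array([u-c['cx'],v-c['cy']],float)
    if f.startswith('wrist'):
        q=np.hypot(*d); a=q/fl; d=np.array([*(d/max(q,1e-9)*np.sin(a)),np.cos(a)])
    else: d=np.array([*(d/fl),1.])
    return M[:3,3],M[:3,:3]@d
def atz(f,u,v,z):
    o,d=ray(f,u,v); return o+d*(z-o[2])/d[2]
def tri(a,b):
    A=0;B=0
    for o,d in (ray(*a),ray(*b)):
        d=d/np.linalg.norm(d);P=np.eye(3)-np.outer(d,d);A=A+P;B=B+P@o
    return np.linalg.solve(A,B)
E
python3 - <<'E'
from h import *
a=snap('scene','scene0');b=snap('top','top0')
for c in(a,b):print(c['vertical_fov'],c['cx'],c['cy'],np.round(c['cam_to_world'],3).tolist())
s=r.read_state();print(s['ee_pos'],s['eef_rot'])
E
```

```text
50.60545338441392 284.5847046411004 205.09073334781414 [[-0.86, 0.258, -0.44, 0.98], [0.509, 0.466, -0.723, 0.738], [0.018, -0.846, -0.532, 0.653], [0.0, 0.0, 0.0, 1.0]]
45.778667108004534 276.4454694839768 209.05401750320658 [[-0.029, -0.989, 0.144, 0.365], [-0.999, 0.026, -0.021, 0.02], [0.017, -0.144, -0.989, 1.414], [0.0, 0.0, 0.0, 1.0]]
[ 0.20817273 -0.5889398   0.22182407] [ 9.85601641e-01  1.69082766e-01 -1.45752887e-04 -6.33700889e-04]
```

View pics/scene0.png

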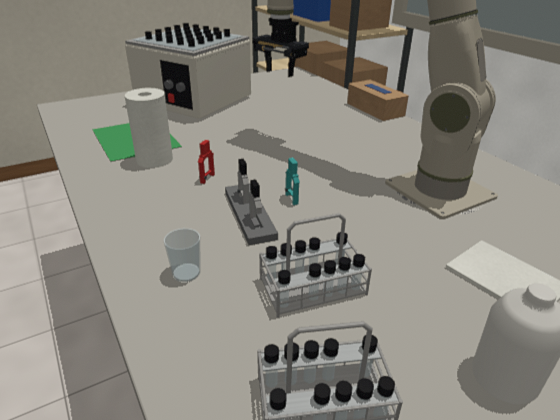

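View pics/top0.png

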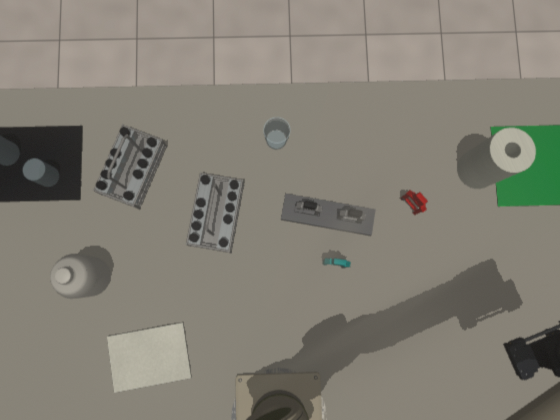

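The scene has two baskets, at top (215,212) and (130,166). The first is farther to the robot's right, so that one is meant. There are four handles: red (415,201), turquoise (338,262), and two with dark grips in the stand at about (308,206) and (350,214). I'll enlarge the stand to see which of those two has the gate.

```bash
python3 - <<'E'
import cv2,numpy as np
a=cv2.imread('pics/scene0.png')[145:245,215:315];b=cv2.imread('pics/top0.png')[165:255,180:380]
A=cv2.resize(a,(600,600),interpolation=3)
cv2.imwrite('pics/c1.png',A)
cv2.imwrite('pics/c2.png',cv2.resize(b,(800,360),interpolation=3))
E
```

```text
(no output)
```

View pics/c1.png

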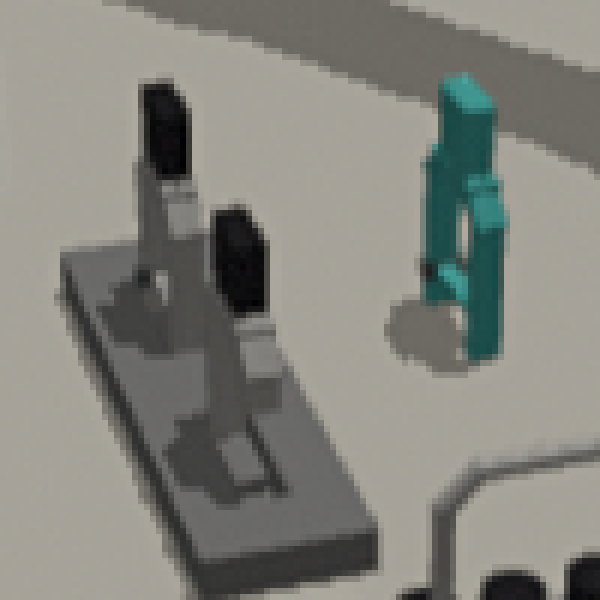

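View pics/c2.png

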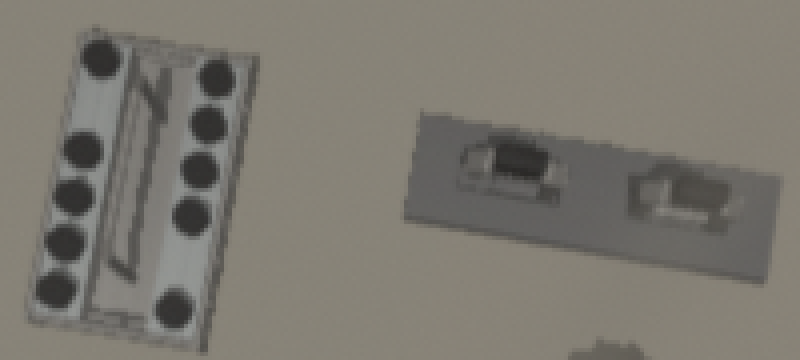

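The near handle at scene (257,188) has one leg ending short above its slot, so it is the plain one. The far one at scene (242,160), top (355,212), has two full legs and a dark gate hinge, so it is the snap handle. In the top crop the bar of the right-hand basket runs from about (136,75) to (110,262).

```bash
python3 - <<'E'
from h import *
np.set_printoptions(precision=4,suppress=True)
t=lambda x,y:('top0',180+x/4,165+y/4)
for n,s,p in(('snapgrip',(241.7,160.5),t(702,190)),('plaingrip',(254,182),t(522,160))):
    print(n,tri(('scene0',*s),p),atz(*p,.125),atz('scene0',*s,.125))
print('bar',atz(*t(136,75),.175),atz(*t(110,262),.175),'scene',atz('scene0',290,224,.175),atz('scene0',343,218,.175))
print('stand',atz(*t(420,115),.02),atz(*t(780,180),.02),atz(*t(404,220),.02),atz(*t(766,284),.02))
E
```

```text
snapgrip [ 0.5367 -0.2134  0.1316] [ 0.5381 -0.2149  0.125 ] [ 0.5308 -0.2248  0.125 ]
plaingrip [ 0.5602 -0.097   0.1305] [ 0.5611 -0.0975  0.125 ] [ 0.5557 -0.1057  0.125 ]
bar [0.6142 0.1494 0.175 ] [0.4958 0.1668 0.175 ] scene [0.6109 0.1516 0.175 ] [0.5104 0.1842 0.175 ]
stand [ 0.6112 -0.0356  0.02  ] [ 0.5579 -0.2899  0.02  ] [ 0.5363 -0.022   0.02  ] [ 0.4842 -0.2757  0.02  ]
```

Emit:
move_arm:
  targets:
    - [[0, 0, 0], [0, 0, -0.172], 100]
    - [[0, 0, 0], [0, 0, -0.172], 100]
    - [[0, 0, 0], [0, 0, -0.172], 100]
    - [[0, 0, 0], [0, 0, -0.172], 100]
    - [[0, 0, 0], [0, 0, -0.172], 100]
    - [[0, 0, 0], [0, 0, -0.172], 100]
    - [[4.34, 2.48, 0], [0, 0, 0], 100]
    - [[4.34, 2.48, 0], [0, 0, 0], 100]
    - [[4.34, 2.48, 0], [0, 0, 0], 100]
    - [[4.34, 2.48, 0], [0, 0, 0], 100]
    - [[4.34, 2.48, 0], [0, 0, 0], 100]
    - [[4.34, 2.48, 0], [0, 0, 0], 100]
    - [[4.34, 2.48, 0], [0, 0, 0], 100]
    - [[4.34, 2.48, 0], [0, 0, 0], 100]
    - [[4.34, 2.48, 0], [0, 0, 0], 100]
    - [[4.34, 2.48, 0], [0, 0, 0], 100]
    - [[0, 0, 0], [0, 0, 0], 100]

```text
time: 2.22
ee_pos: [0.5392, -0.2083, 0.2222]
eef_rot: [0.772, 0.636, 0.001, -0.001]
ft_force: [-0.1, 0.2, -0.6]
width: 0.0871
grip_force: 0.0
```

```bash
python3 - <<'E'
from h import *
c=snap('wrist','wrist1');s=r.read_state();print(s['time'],s['ee_pos'],s['eef_rot'],s['joint_positions'])
cv2.imwrite('pics/wrist1b.png',cv2.resize(c['image'],(800,600),interpolation=3))
print(np.round(c['cam_to_world'],3).tolist(),c['vertical_fov'])
E
```

```text
2.275 [ 0.53789854 -0.21097836  0.22207282] [ 7.72704104e-01  6.34766170e-01  1.11449785e-04 -5.14473158e-04] [ 0.73100497  0.27267937 -0.52210499  1.56810599  0.13762828  1.33850616
 -0.00233202]
[[0.982, -0.184, -0.054, 0.553], [-0.191, -0.942, -0.277, -0.133], [0.0, 0.282, -0.959, 0.383], [0.0, 0.0, 0.0, 1.0]] 65.70646984690485
```

View pics/wrist1b.png

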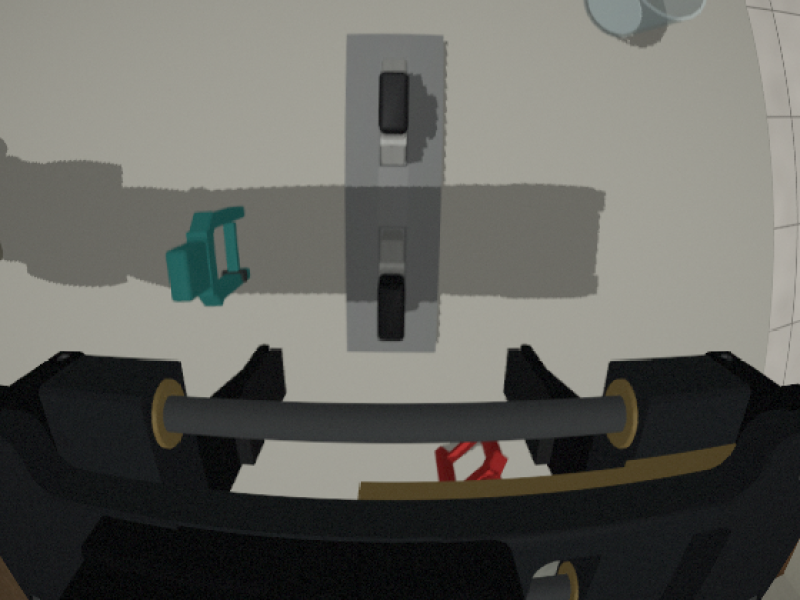

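The wrist view (800 px scale) shows the stand with the snap grip's black block at (378–406, 273–340), whose far top edge is at about (391,340), and the plain grip at (394,102).

```bash
python3 - <<'E'
from h import *
np.set_printoptions(precision=4,suppress=True)
k=.7
w=lambda u,v,z:atz('wrist1',u*k,v*k,z)
far=w(391,340,.131); print('far edge',far,'near bottom',w(392,273,.095))
print('plain far?',w(394,72,.095),w(394,132,.131))
a=w(391,340,.131);b=w(394,132,.131);d=a-b;print('yaw of y axis',np.degrees(np.arctan2(-d[1],-d[0])),np.hypot(*d[:2]))
l1=w(346,35,.02);l2=w(346,350,.02);e=l1-l2;print('stand yaw',np.degrees(np.arctan2(e[1],e[0])))
y=e[:2]/np.hypot(*e[:2]);c=far[:2]+.017*y;print('centre',c)
from scipy.spatial.transform import Rotation as R
s=r.read_state();T=R.from_quat(s['eef_rot']);g=np.array([*c,.007+.086]);print('shift tool cm',100*T.inv().apply(g-s['ee_pos']),'tool x yaw',np.degrees(np.arctan2(*T.as_matrix()[[1,0],0])))
E
```

```text
far edge [ 0.532  -0.2308  0.131 ] near bottom [ 0.5385 -0.1999  0.095 ]
plain far? [ 0.564  -0.0758  0.095 ] [ 0.5563 -0.1155  0.131 ]
yaw of y axis 78.11976215860675 0.11777265855062484
stand yaw 78.15176838885152
centre [ 0.5355 -0.2141]
shift tool cm [-0.366  -0.1624 12.9071] tool x yaw 78.80528529912398
```

Emit:
move_arm:
  targets:
    - [[-0.37, -0.16, 0], [0, 0, 0.01], 100]
    - [[0, 0, 2.15], [0, 0, 0], 100]
    - [[0, 0, 2.15], [0, 0, 0], 100]
    - [[0, 0, 2.15], [0, 0, 0], 100]
    - [[0, 0, 2.15], [0, 0, 0], 100]
    - [[0, 0, 2.15], [0, 0, 0], 100]
    - [[0, 0, 2.15], [0, 0, 0], 100]
    - [[0, 0, 0], [0, 0, 0], 100]
    - [[0, 0, 0], [0, 0, 0], 0]
    - [[0, 0, 0], [0, 0, 0], 0]
    - [[0, 0, 0], [0, 0, 0], 0]
    - [[0, 0, 0], [0, 0, 0], 0]
    - [[0, 0, 0], [0, 0, 0], 0]
    - [[0, 0, 0], [0, 0, 0], 0]
  grip_force: 40

```text
time: 4.03
ee_pos: [0.5349, -0.2162, 0.0935]
eef_rot: [0.777, 0.63, -0.0, 0.0]
ft_force: [-0.3, -0.7, -0.4]
width: 0.0349
grip_force: 0.0
```

Emit:
move_arm:
  targets:
    - [[0, 0, 0], [0, 0, 0], 0]
    - [[0, 0, 0], [0, 0, 0], 0]
    - [[0, 0, 0], [0, 0, 0], 0]
    - [[0, 0, 0], [0, 0, 0], 0]

```text
time: 4.53
ee_pos: [0.5349, -0.2162, 0.0935]
eef_rot: [0.777, 0.629, -0.0, 0.0]
ft_force: [-0.2, 0.2, -0.9]
width: 0.0158
grip_force: 40.0
```

Emit:
move_arm:
  targets:
    - [[0, 0, -2], [0, 0, 0], 0]
    - [[0, 0, -4], [0, 0, 0], 0]
    - [[0, 0, -4.5], [0, 0, 0], 0]
    - [[0, 0, -4.5], [0, 0, 0], 0]
    - [[0, 0, -4.5], [0, 0, 0], 0]
    - [[0, 0, -4.5], [0, 0, 0], 0]
    - [[4.4, -0.7, 0], [0, 0, 0], 0]
    - [[4.4, -0.7, 0], [0, 0, 0], 0]
    - [[4.4, -0.7, 0], [0, 0, 0], 0]
    - [[4.4, -0.7, 0], [0, 0, 0], 0]
    - [[4.4, -0.7, 0], [0, 0, 0], 0]
    - [[4.3, -0.5, 0], [0, 0, 0], 0]
    - [[0, 0, 0], [0, 0, 0], 0]
    - [[0, 0, 0], [0, 0, 0], 0]

```text
time: 6.28
ee_pos: [0.5503, 0.0488, 0.3343]
eef_rot: [0.777, 0.629, 0.0, 0.0]
ft_force: [0.3, -0.6, -2.0]
width: 0.016
grip_force: 40.0
```

```bash
python3 - <<'E'
from h import *
c=snap('wrist','wrist2');snap('scene','scene2');s=r.read_state();print(s['time'],s['ee_pos'],s['eef_rot'],s['width'])
cv2.imwrite('pics/wrist2b.png',cv2.resize(c['image'],(800,600),interpolation=3))
E
```

```text
6.375 [0.55036533 0.04795933 0.33392555] [ 7.77636473e-01  6.28714074e-01 -1.44456303e-04  3.29651228e-04] 0.01546365782638597
```

View pics/wrist2b.png

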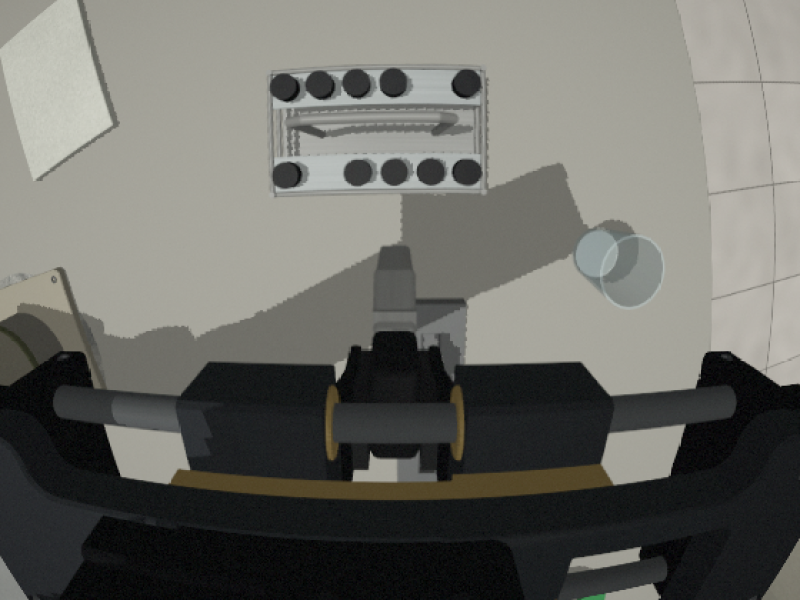

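View pics/scene2.png

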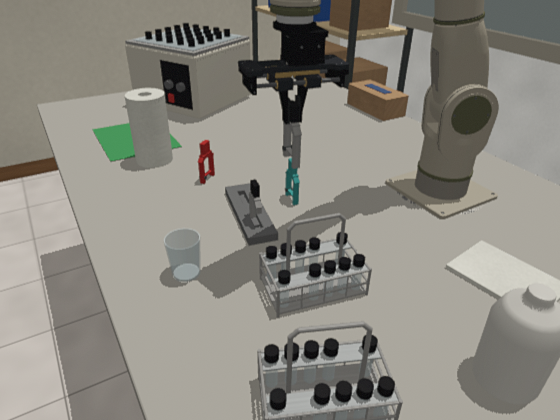

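The handle is held and the plain one is still standing. In the wrist view the bar runs from (290,121) to (456,119), with its middle at about (373,118).

```bash
python3 - <<'E'
from h import *
from scipy.spatial.transform import Rotation as R
np.set_printoptions(precision=4,suppress=True)
k=.7
w=lambda u,v,z=.175:atz('wrist2',u*k,v*k,z)
a,b,m=w(290,121),w(456,119),w(373,118);d=b-a
print(a,b,m,np.hypot(*d[:2]),'yaw bar',np.degrees(np.arctan2(d[1],d[0])))
p,q=w(270,194,.08),w(487,194,.08);e=q-p;print('basket yaw',np.degrees(np.arctan2(e[1],e[0])),np.hypot(*e[:2]))
print('scene',atz('scene2',290,223,.175),atz('scene2',342,218,.175))
s=r.read_state();T=R.from_quat(s['eef_rot']);M=T.as_matrix();print('tool y yaw',np.degrees(np.arctan2(M[1,1],M[0,1])))
c=(a+b)/2;print('shift',100*T.inv().apply(c-s['ee_pos']))
# handle in hand: leg outer top corners
E
```

```text
[0.5021 0.1696 0.175 ] [0.6131 0.1461 0.175 ] [0.5581 0.1578 0.175 ] 0.11347189682829016 yaw bar -11.96399628434201
basket yaw -12.30531893151119 0.19637661025931735
scene [0.6092 0.1488 0.175 ] [0.5121 0.1833 0.175 ]
tool y yaw -12.089362255467742
shift [10.9049 -1.5988 15.8851]
```

Emit:
move_arm:
  targets:
    - [[3, -0.4, 0], [0, 0, 0], 0]
    - [[3, -0.4, 0], [0, 0, 0], 0]
    - [[3, -0.5, 0], [0, 0, 0], 0]
    - [[1.7, -0.3, 0], [0, 0, 0], 0]
    - [[0, 0, 2], [0, 0, 0], 0]
    - [[0, 0, 2], [0, 0, 0], 0]
    - [[0, 0, 1.5], [0, 0, 0], 0]
    - [[0, 0, 0], [0, 0, 0], 0]
    - [[0, 0, 0], [0, 0, 0], 0]

```text
time: 7.5
ee_pos: [0.5573, 0.1573, 0.2793]
eef_rot: [0.777, 0.629, 0.0, 0.0]
ft_force: [0.2, 0.2, -0.8]
width: 0.0155
grip_force: 40.0
```

```bash
python3 - <<'E'
from h import *
a=snap('wrist','wrist3')['image'][130:310,180:380];b=snap('scene','scene3')['image'][130:290,230:390]
cv2.imwrite('pics/m3.png',np.hstack([cv2.resize(a,(440,396),interpolation=3),cv2.resize(b[:, :144],(356,396),interpolation=3)]))
s=r.read_state();print(s['time'],s['ee_pos'],s['ft_force'])
E
```

```text
7.6 [0.5572756  0.15744065 0.2794053 ] [ 0.56035282 -0.06258384 -0.77702371]
```

View pics/m3.png

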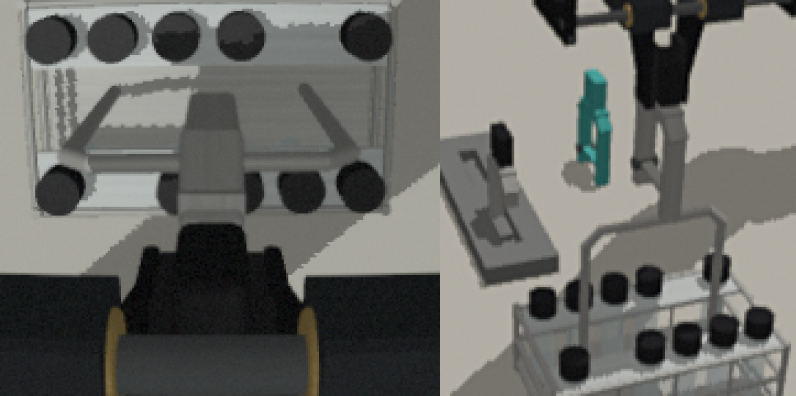

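The bar lies under the hook in both views. In the wrist crop it runs from (85,160) to (340,161), so I'll check its y against the TCP.

```bash
python3 - <<'E'
from h import *
from scipy.spatial.transform import Rotation as R
s=r.read_state();T=R.from_quat(s['eef_rot'])
for u,v in((85,160),(340,161),(212,161)):
    print(100*T.inv().apply(atz('wrist3',180+u*200/440,130+v*180/396,.175)-s['ee_pos']))
# near foot bottom edge of the front leg: crop (212,94) at handle z 0
print(100*T.inv().apply(atz('wrist3',180+212*200/440,130+94*180/396,.193)-s['ee_pos']))
E
```

```text
[ 0.29786259 -4.98723187 10.43484077]
[ 0.24782118  4.93131231 10.44643851]
[ 0.24820624 -0.05145061 10.44059999]
[ 3.1942654  -0.05374679  8.64204601]
```

Emit:
move_arm:
  targets:
    - [[0.2, 0, 1], [0, 0, 0], 0]
    - [[0, 0, 1], [0, 0, 0], 0]
    - [[0, 0, 1], [0, 0, 0], 0]
    - [[0, 0, 1], [0, 0, 0], 0]
    - [[0, 0, 0.5], [0, 0, 0], 0]
    - [[0, 0, 0], [0, 0, 0], 0]

```text
time: 8.35
ee_pos: [0.5574, 0.1589, 0.2335]
eef_rot: [0.777, 0.629, -0.0, 0.0]
ft_force: [-1.2, -2.3, 2.2]
width: 0.0158
grip_force: 40.0
```

Gate force is present and mild, so I'll continue down.

Emit:
move_arm:
  targets:
    - [[0, 0, 1], [0, 0, 0], 0]
    - [[0, 0, 1], [0, 0, 0], 0]
    - [[0, 0, 1], [0, 0, 0], 0]
    - [[0, 0, 0.6], [0, 0, 0], 0]
    - [[0, 0, 0.3], [0, 0, 0], 0]
    - [[0, 0, 0], [0, 0, 0], 0]

```text
time: 9.1
ee_pos: [0.5572, 0.1596, 0.1943]
eef_rot: [0.777, 0.63, -0.0, -0.0]
ft_force: [0.2, 0.1, -1.4]
width: 0.016
grip_force: 40.0
```

```bash
python3 - <<'E'
from h import *
a=snap('wrist','wrist4')['image'][130:310,180:380];b=snap('scene','scene4')['image'][170:270,270:370]
cv2.imwrite('pics/m4.png',np.hstack([cv2.resize(a,(400,400),interpolation=3),cv2.resize(b,(400,400),interpolation=3)]))
s=r.read_state();print(s['time'],s['ee_pos'],s['ft_force'])
E
```

```text
9.2 [0.55740591 0.15954122 0.19473382] [ 0.46980635 -0.41277619 -1.91900216]
```

View pics/m4.png

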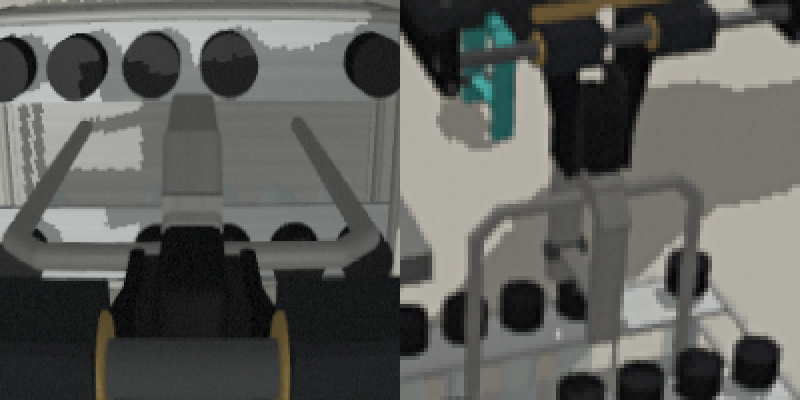

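The gate appears level again beneath the bar, from the hinge at (555,248) to the front leg at (595,290), and the force is back to zero. I'll press a little more to seat it, then release.

Emit:
move_arm:
  targets:
    - [[0, 0, 0.2], [0, 0, 0], 0]
    - [[0, 0, 0.2], [0, 0, 0], 0]
    - [[0, 0, 0], [0, 0, 0], 0]
    - [[0, 0, 0], [0, 0, 0], 0]

```text
time: 9.7
ee_pos: [0.5574, 0.1594, 0.1906]
eef_rot: [0.777, 0.63, 0.0, 0.0]
ft_force: [0.3, 1.0, -1.3]
width: 0.0161
grip_force: 40.0
```

Emit:
move_arm:
  targets:
    - [[0, 0, 0.1], [0, 0, 0], 0]
    - [[0, 0, 0.1], [0, 0, 0], 0]
    - [[0, 0, 0.05], [0, 0, 0], 0]
    - [[0, 0, 0], [0, 0, 0], 0]

```text
time: 10.2
ee_pos: [0.5574, 0.1594, 0.1884]
eef_rot: [0.777, 0.629, 0.0, 0.0]
ft_force: [-0.8, -0.4, 3.5]
width: 0.0162
grip_force: 40.0
```

Emit:
move_arm:
  targets:
    - [[0, 0, 0], [0, 0, 0], 25]
    - [[0, 0, 0], [0, 0, 0], 30]
    - [[0, 0, 0], [0, 0, 0], 40]
    - [[0, 0, 0], [0, 0, 0], 50]
    - [[0, 0, 0], [0, 0, 0], 50]
    - [[0, 0, 0], [0, 0, 0], 50]
    - [[0, 0, -1], [0, 0, 0], 50]
    - [[0, 0, -2], [0, 0, 0], 50]
    - [[0, 0, -3], [0, 0, 0], 50]
    - [[0, 0, -3], [0, 0, 0], 50]
    - [[0, 0, -3], [0, 0, 0], 50]
    - [[0, 0, -3], [0, 0, 0], 50]
    - [[0, 0, 0], [0, 0, 0], 50]
    - [[0, 0, 0], [0, 0, 0], 50]
    - [[0, 0, 0], [0, 0, 0], 50]
    - [[0, 0, 0], [0, 0, 0], 50]
    - [[0, 0, 0], [0, 0, 0], 50]
    - [[0, 0, 0], [0, 0, 0], 50]

```text
time: 12.45
ee_pos: [0.5573, 0.1593, 0.3379]
eef_rot: [0.777, 0.629, -0.0, -0.0]
ft_force: [-0.2, -0.2, 1.2]
width: 0.0435
grip_force: 0.0
```

```bash
python3 - <<'E'
from h import *
a=snap('wrist','wrist5')['image'][60:300,120:420];b=snap('scene','scene5')['image'][150:270,225:375]
cv2.imwrite('pics/m5.png',np.hstack([cv2.resize(a,(400,320),interpolation=3),cv2.resize(b,(400,320),interpolation=3)]))
s=r.read_state();print(s['time'],s['ee_pos'],s['ft_force'],s['width'])
E
```

```text
12.55 [0.55731652 0.15935569 0.33800398] [0.05961    0.28025002 0.29839338] 0.043475715207095714
```

View pics/m5.png

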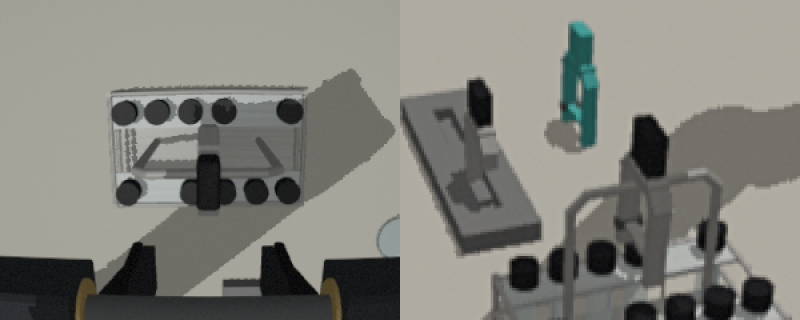

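The handle hangs nearly upright on the bar with the gate shut, and the plain handle is standing untouched. I'll wait for it to settle, check that it is still, and hand in.

Emit:
move_arm:
  targets:
    - [[0, 0, 0], [0, 0, 0], 50]
    - [[0, 0, 0], [0, 0, 0], 50]
    - [[0, 0, 0], [0, 0, 0], 50]
    - [[0, 0, 0], [0, 0, 0], 50]
    - [[0, 0, 0], [0, 0, 0], 50]
    - [[0, 0, 0], [0, 0, 0], 50]
    - [[0, 0, 0], [0, 0, 0], 50]
    - [[0, 0, 0], [0, 0, 0], 50]
    - [[0, 0, 0], [0, 0, 0], 50]
    - [[0, 0, 0], [0, 0, 0], 50]
    - [[0, 0, 0], [0, 0, 0], 50]
    - [[0, 0, 0], [0, 0, 0], 50]

```text
time: 14.05
ee_pos: [0.5573, 0.1594, 0.338]
eef_rot: [0.777, 0.63, -0.0, 0.0]
ft_force: [0.9, -1.2, 0.7]
width: 0.0437
grip_force: 0.0
```

```bash
python3 - <<'E'
from h import *
p=cv2.imread('pics/scene5.png')[185:262,285:345].astype(int)
D=[]
for i in range(3):
    q=r.camera('scene')['image'][185:262,285:345].astype(int);D.append((np.abs(q-p).max(2)>40).sum());p=q
print(D)
if D[1]<15 and D[2]<15: print(r.close_job())
E
```

```text
[np.int64(0), np.int64(0), np.int64(0)]
the job is handed in; nothing more can be done
None
```

The snap handle hangs still on the bar of the right-hand basket's lifting eye with its gate shut, the plain handle is still standing in the stand, and the job was handed in after about 14 s; no verdict was returned.

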